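Set the gas flow lever to its third click and start the purge

ROBOT

A 7-joint arm with a two-finger parallel gripper is mounted at the origin on the work surface. World frame = base frame: x ahead of the robot, y to its left, z up, the work surface at z = 0. Lengths are in m, angles in rad, forces in N, time in s.
With the tool pointing down it reaches from about 0.425 to 0.875 m from the base axis. Payload 4.7 kg.
Tool frame: the origin (TCP) lies between the finger pads; the fingertips stand 14 mm ahead of it and the grasp point (between the pads) lies 5 mm behind it; z points along the fingers, y is the line along which they close (so a half turn about z gives the same grasp; the last joint's range is limited). The gripper opens to 87 mm and grips with 3 to 60 N. Pads are 19 mm wide; open, the fingers measure 117 mm over their backs; the gripper's body (75 mm by 190 mm) begins 51 mm behind the grasp point.
Start: joints at [-1.285, 0.321, -0.07, 1.45, 0.023, 1.371, -0.057], TCP at [0.175, 0.626, 0.213] pointing down, gripper open.
Joint ranges: [-2.86, 2.86], [-0.3, 2.09], [-1.38, 1.24], [0.06, 2.45], [-1.56, 4.7], [0.09, 2.05], [-2.69, 2.69]. Speed limits (rad/s): [2.57, 2.57, 3.14, 3.14, 3.14, 3.14, 3.14].

INTERFACE

Orientations are given as a rotation vector (axis times angle).
In Python, from bench import get_state, get_image, camera_params, close_job gives the robot as it stands. The module is installed in compiled form; this text tells all that it offers.
- The arm moves only by the tool arm_command, never from a script. Its argument "motion" is a list of rows, each a list of 5 numbers: the finger opening in mm, from 0 to 87, then the shift along the tool's x, y, z in mm, then the turn about the tool's z in degrees. In form: [[gripper, x, y, z, spin], ...]. A call has 1 to 5 rows; each row is the pose to reach, as a shift and turn from the pose commanded when the call began, along the tool's axes at that moment; what a row does not reach only later rows make up. A row lasts 1/12 s, in which the tool goes at most 41.7 mm and 7.16 degrees, less where a joint would pass 70% of its speed; a pose out of reach is approached as far as the arm can. A call with a gripper value outside its range is refused whole. The fingers move at their own pace and stop on an object; "newtons" is the grip in N (left out, the last holds). Time passes only in rows, so rows that repeat a pose let the fingers close. It gives the time, the measured TCP pose, the force, the opening and the grip force at its end, in the units of the state.
- get_state(): the state, without advancing time (a new reading comes with each control period).
- get_image(name): name is "scene" or "top" or "wrist"; returns (picture, depth): 384x512x3 uint8, red, green, blue; 384x512 float32, m along the optical axis (not along the pixel's ray), 0 where there is no reading.
- camera_params(name): a dict with "intrinsics" (3x3 intrinsics, pixels), "extrinsics" (4x4, takes a point from camera to world coordinates). Camera axes: x right, y down, z forward; pixel columns grow to the right and rows downward; lengths in m; the calibration is good to about 2 mm. A picture is of the moment at which its call begins: read the wrist's pose just before it. camera_params takes no time and is no camera call; for the wrist camera it gives the pose at the moment of the call.
- close_job(): hands the job in; it is judged then, once.
The state is a dict: "time": time; "joint_positions": joint angles; "qd": joint speeds; "joint_torque": joint torques, N m; "position": TCP position; "tool_rot": TCP orientation; "ft_force": force on the tool from outside, world axes, zero at the start; "torque": the same for the moment, N m; "grip_width": opening from 0.0 (shut) to 1.0 (fully open); "grip_force": force on a finger pad.
Only numpy, scipy, OpenCV 4.12 (cv2) and the standard library are available. Lean on these libraries where they do the work, as an engineer would, in place of code of your own. Each camera call takes 0.05 s, during which the arm holds its last target. There are 200 camera calls.

TASK

Start a purge at flow step three: push the red cross-bar lever on the white console away from its off end, counting the clicks by feel, and leave it resting in the third click without running on into the fourth. Then press the green start button right down and let it come up again. Only push with the fingers: do not pinch the lever between them, and leave the jars, bottles and other things on the bench where they are.

Things in the scene. Friction and masses are not known exactly. Their poses are not given: they have to be found in the camera images.
- console: White bench console with red ends, 170 (x) by 300 (y) by 70 mm high, fixed on the bench in a different place and turn each time. Origin: centre of its underside; z up. The lever slides on its flat top along the console's +y axis; the green button lies near the +y end.
- flow_lever (a joint): Lever travel along console +y, m: 0 off end (bar centre at console y -75 mm), 0.094 far stop. Starts at 0 to 0.012 on a free run-in (under 1 N). Sprung clicks at 0.030, 0.045, 0.060 (third), 0.075, 0.090, crests half-way between, the first at 0.0225. Leaving a click takes 4 to 8 N; past a crest it snaps on into the next click by itself. Ticks beside the slot mark the clicks, the third green.
- lever_mid (a point): Centre of the lever's red cross-bar, 90 mm long along the console's x, 14 mm thick along its y (travel) and 28 mm tall; it stands 4 to 32 mm above the console top, this point 18 mm above it. Push on its -y side (flow_lever_c1); pressing on that and on its +y side (flow_lever_c2) at once counts as pinching.
- start_button_top (a point): Centre of the top of the round green start button, 32 mm across, on the console at its y = +105 mm. It is pressed straight down.
- start_button (a joint): Travel of the button in m: 0 up, 0.006 fully down, which takes 5 N; it springs back.
- jar_a: Bystander: clear jar with white lid and black knob, 108 mm across, 170 mm tall; origin under its centre.
- jar_b: Bystander: a second such jar.
- steel_pot: Bystander: open steel pot, 120 mm across, 110 mm tall; origin under its centre.
- gas_meter: Bystander: blue hand-held meter lying flat, 130 by 60 by 26 mm; origin under its centre.
- amber_vial: Bystander: amber vial, 26 mm across, 45 mm tall, standing on the console's top near a corner; origin under its centre.
- media_bottle: Bystander: glass bottle with blue cap, 60 mm across, 120 mm tall; origin under its centre.
- dish: Bystander: covered round dish, 94 mm across, 17 mm tall; origin under its centre.

How it is judged:
On the way, in this order (a step that is already met when the one before it is completed fails the run):
1. the lever rests in the third click (value of joint flow_lever between 0.056 and 0.064 m), for 0.3 s.
2. the start button is pressed right down (value of joint start_button above 0.0045 m), for 0.05 s.
At the end, for the whole second after the job is handed in: The lever rests in its third click (within 3 mm of 0.060) and the start button, after being pressed, is up again (value of joint flow_lever between 0.057 and 0.063 m and value of joint start_button below 0.0015 m); the robot touches nothing.
It fails at once if the lever runs over the crest after the third click (value of joint flow_lever above 0.0685 m).
It fails at once if the start button is pressed before the lever is in the third click (value of joint start_button above 0.003 m and value of joint flow_lever below 0.0535 m).
It fails at once if the lever is pinched between the fingers (contact force between the fingers and flow_lever_c1 above 2 N and contact force between the fingers and flow_lever_c2 above 2 N).
It fails at once if a bystander is moved or lifted (distance of any of jar_a, jar_b, steel_pot, gas_meter, amber_vial, media_bottle, dish from where it was at the start of the episode above 0.02 m).
It also fails if it takes over 64 s, if anything falls off the work surface, if the arm or the gripper's body presses on something with over 40 N, if the wrist force passes 120 N, or if a joint passes its speed limit or range.

## Working session

There is one attempt and no reset: what is moved stays moved. The work goes in short steps, Python scripts to look and compute and a tool call to move; the robot and the scene stay as the last step left them, time stands still between calls to the robot, and variables do not carry over. Pictures are saved under pics/ and viewed, at most 10 in all, crops included, and the job is handed in when it is done.

Besides the shell and the picture viewer there is one more tool, called after "Emit:" in YAML: its name, and indented under it one key for each argument. arm_command: Moves the arm, as the interface text tells. Its arguments: {"type":"object","properties":{"motion":{"type":"array"},"newtons":{"type":"number"}},"required":["motion"]}

```bash
mkdir -p pics; cat > h.py <<'E'
import numpy as np, cv2
from bench import *
def snap(n,f):
    P=camera_params(n); im,d=get_image(n)
    cv2.imwrite(f'pics/{f}.png',cv2.cvtColor(im,cv2.COLOR_RGB2BGR)); np.savez(f'pics/{f}.npz',im=im,d=d,K=P['intrinsics'],T=P['extrinsics'])
    return im,d,cloud(d,P['intrinsics'],P['extrinsics'])
def cloud(d,K,T):
    K=np.array(K);T=np.array(T);v,u=np.indices(d.shape)
    p=np.stack([(u-K[0,2])/K[0,0]*d,(v-K[1,2])/K[1,1]*d,d],-1)
    return p@T[:3,:3].T+T[:3,3]
E
python3 - <<'E'
from h import *
a,_,_=snap('scene','s1'); b,_,_=snap('top','t1')
s=get_state(); print({k:np.round(s[k],3) for k in ('time','position','tool_rot','ft_force','grip_width')})
E
```

```text
{'time': np.float64(0.1), 'position': array([0.174, 0.626, 0.212]), 'tool_rot': array([-4.260e-01, -3.112e+00,  3.000e-03]), 'ft_force': array([-0.027,  0.565,  0.208]), 'grip_width': np.float64(0.997)}
```

View pics/t1.png

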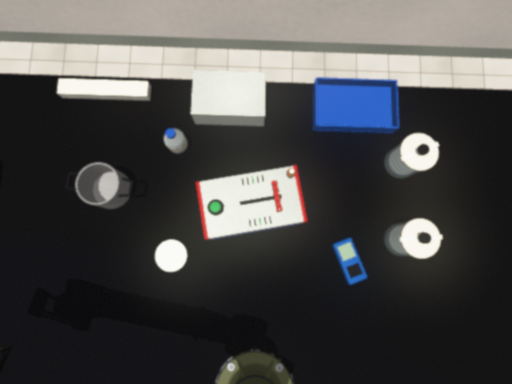

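View pics/s1.png

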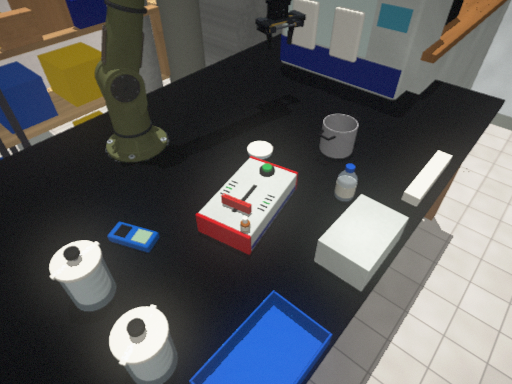

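The top view shows the console centred near pixel (251,202), with the button at (215,207), the lever bar at (277,197) and the vial at (291,172). In the scene view, the bar is near (237,204) and the button near (267,169). Next I'll measure them.

```bash
python3 - <<'E'
from h import *
z=np.load('pics/t1.npz'); im=z['im'].astype(int); d=z['d']; p=cloud(d,z['K'],z['T'])
R,G,B=im[...,0],im[...,1],im[...,2]
roi=np.zeros(d.shape,bool); roi[155:245,185:315]=1
hsv=cv2.cvtColor(z['im'],cv2.COLOR_RGB2HSV)
top=roi&(p[...,2]>.06)&(p[...,2]<.08)
r=cv2.minAreaRect((p[top][:,:2]*1000).astype(np.float32)); print('console',r, np.median(p[top][:,2]))
g=roi&(G>R+40)&(G>B+30)&(np.hypot(*(np.indices(d.shape)-np.array([207,215])[:,None,None]))<12)
print('button',p[g].mean(0),p[g][:,2].max(),g.sum())
rd=roi&(R>G+60)&(p[...,2]>.085); q=p[rd]
print('bar',q.mean(0),q.min(0),q.max(0),rd.sum()); print(cv2.minAreaRect((q[:,:2]*1000).astype(np.float32)))
v=p[165:180,284:298].reshape(-1,3); v=v[v[:,2]>.09]; print('vial',v.mean(0),v[:,2].max())
print(z['T'],z['K'])
E
```

```text
console ((547.5162963867188, 23.639999389648438), (171.5603485107422, 303.32421875), 11.427403450012207) 0.07019348799143055
button [0.52607146 0.12698172 0.09070696] 0.09632426511667314 111
bar [ 0.56176374 -0.04919341  0.10812807] [ 0.41048212 -0.10239216  0.08571612] [0.63289733 0.02140942 1.12220615] 158
((523.7041015625, -34.845123291015625), (53.76105880737305, 251.2953338623047), 69.94419860839844)
vial [ 0.62986975 -0.08841375  0.10196459] 0.11783889997214514
[[ 0.02230244 -0.98882138  0.14742756  0.41048212]
 [-0.99945933 -0.02561564 -0.02061297  0.02140942]
 [ 0.02415899 -0.14688813 -0.98885804  1.12220615]
 [ 0.          0.          0.          1.        ]] [[361.82560453   0.         259.42384509]
 [  0.         361.82560453 194.51669318]
 [  0.           0.           1.        ]]
```

Emit:
arm_command:
  motion:
    - [0, -34, -19, 0, 0]
    - [0, -68, -38, 0, 0]
    - [0, -102, -57, 0, 0]
    - [0, -136, -77, 0, 0]
    - [0, -170, -96, 0, 0]
  newtons: 10

```text
time: 0.52
position: [0.3134, 0.4862, 0.213]
tool_rot: [-0.425, -3.112, 0.001]
ft_force: [2.0, 1.1, 0.1]
grip_width: 0.709
grip_force: 0.0
```

Emit:
arm_command:
  motion:
    - [0, -34, -19, 0, 0]
    - [0, -68, -38, 0, 0]
    - [0, -102, -57, 0, 0]
    - [0, -136, -77, 0, 0]
    - [0, -170, -96, 0, 0]

```text
time: 0.93
position: [0.4514, 0.348, 0.2133]
tool_rot: [-0.426, -3.112, 0.0]
ft_force: [1.0, 1.0, -0.3]
grip_width: 0.328
grip_force: 0.0
```

Emit:
arm_command:
  motion:
    - [0, -15, -26, 0, 0]
    - [0, -31, -51, 0, 0]
    - [0, -46, -77, 0, 0]
    - [0, -62, -102, 0, 0]
    - [0, -77, -128, 0, 0]

```text
time: 1.35
position: [0.4904, 0.2044, 0.2131]
tool_rot: [-0.426, -3.112, 0.0]
ft_force: [-0.3, 0.7, -0.4]
grip_width: 0.016
grip_force: 0.0
```

Emit:
arm_command:
  motion:
    - [0, -15, -26, 0, 0]
    - [0, -31, -51, 0, 0]
    - [0, -46, -77, 0, 0]
    - [0, -62, -102, 0, 0]
    - [0, -77, -128, 0, 0]

```text
time: 1.77
position: [0.5301, 0.0606, 0.2132]
tool_rot: [-0.425, -3.112, -0.0]
ft_force: [0.7, 0.6, 0.7]
grip_width: 0.005
grip_force: 0.0
```

Emit:
arm_command:
  motion:
    - [0, -15, -26, 0, -5.4]
    - [0, -31, -51, 0, -10.8]
    - [0, -46, -77, 0, -16.2]
    - [0, -62, -102, 0, -21.6]
    - [0, -77, -128, 0, -27]

```text
time: 2.18
position: [0.57, -0.0831, 0.2131]
tool_rot: [0.321, -3.125, -0.001]
ft_force: [0.6, -0.2, 0.8]
grip_width: 0.006
grip_force: 0.0
```

```bash
python3 - <<'E'
from h import *
snap('wrist','w1'); print(get_state()['position'],get_state()['tool_rot'],camera_params('wrist')['extrinsics'])
E
```

```text
[ 0.57037505 -0.09155393  0.2133246 ] [-0.31685085  3.12511336 -0.00889115] [[-0.20033889  0.94843328  0.24563924  0.5036966 ]
 [ 0.97970581  0.19557148  0.04391266 -0.10240918]
 [-0.0063918   0.2494516  -0.96836617  0.38508259]
 [ 0.          0.          0.          1.        ]]
```

View pics/w1.png

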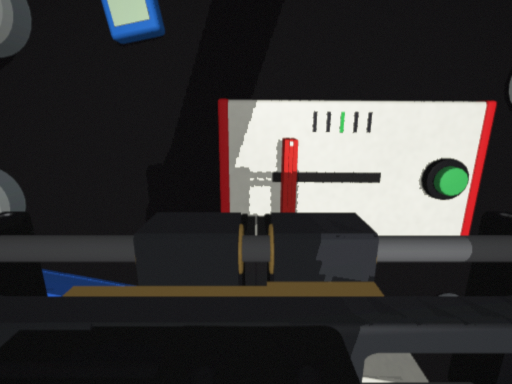

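The wrist view shows the bar at column ~289, rows 140-212, the green tick at (342,122) and the button at (452,181). The dark gripper blocks span columns 140-375. I'll measure the bar, the ticks and the height of those blocks.

```bash
python3 - <<'E'
from h import *
z=np.load('pics/w1.npz'); im=z['im'].astype(int); d=z['d']; p=cloud(d,z['K'],z['T'])
a=np.radians(11.43); c=np.array([.5475,.0236]); ex=np.array([np.cos(a),np.sin(a)]); ey=np.array([-ex[1],ex[0]])
def con(q): return np.c_[(q[...,:2]-c)@ex,(q[...,:2]-c)@ey,q[...,2]]*1000
R,G,B=im[...,0],im[...,1],im[...,2]
m=(R>G+60)&(d>0); m[:,:240]=0;m[:,330:]=0;m[215:]=0;m[:130]=0
q=con(p[m]); q=q[q[:,2]>95]; print('bar top',q.mean(0),np.percentile(q,[2,98],axis=0))
g=(G>R+50)&(G>B+30)&(d>0)
k=g.copy();k[:,400:]=0; q=con(p[k]);print('tick',k.sum(),np.median(q,0))
k=g.copy();k[:,:400]=0; q=con(p[k]);print('btn',k.sum(),np.median(q,0),q.mean(0))
w=(im.min(-1)>150)&(abs(p[...,2]-.07)<.006); w[:,:225]=0; w[:90]=0
q=con(p[w]);print('white',np.percentile(q,[.5,50,99.5],axis=0))
for u,v in[(180,225),(200,260),(246,230),(257,240),(270,250),(330,230),(330,270),(120,250),(200,292)]: print((u,v),con(p[v,u][None])[0].round(0),im[v,u])
print(con(get_state()['position'][None]))
E
```

```text
bar top [ -9.5216832  -72.71834387 102.1533276 ] [[-45.76255436 -79.26539989  98.25870206]
 [ 28.30477034 -65.76984977 103.84426866]]
tick 76 [-63.2396952  -13.07904932  71.00149814]
btn 681 [ -2.2690739  104.85725896  92.0779187 ] [ -2.22702003 105.32465503  91.71066064]
white [[ -85.30295102 -123.12316887   68.33828074]
 [ -30.09901254   28.54262984   70.32483948]
 [  67.89224013  141.10495932   72.2076677 ]]
(180, 225) [ -37. -130.  310.] [23 24 27]
(200, 260) [ -29. -123.  317.] [30 31 34]
(246, 230) [  -9. -113.  247.] [17 17 18]
(257, 240) [ -31. -107.  308.] [56 56 57]
(270, 250) [ -30. -104.  313.] [91 77 52]
(330, 230) [-37. -87. 313.] [28 28 29]
(330, 270) [-26. -87. 316.] [51 53 56]
(120, 250) [ -29. -148.  310.] [61 62 63]
(200, 292) [ -23. -122.  322.] [94 76 41]
[[  -0.39873816 -117.40331221  213.3245951 ]]
```

Emit:
arm_command:
  motion:
    - [0, 0, 0, 25, 0]
    - [0, 0, 0, 50, 0]
    - [0, 0, 0, 75, 0]
    - [0, 0, 0, 98, 0]
    - [0, 0, 0, 98, 0]

```text
time: 2.65
position: [0.566, -0.0813, 0.1103]
tool_rot: [0.311, -3.117, -0.002]
ft_force: [-1.9, 0.6, -1.1]
grip_width: 0.006
grip_force: 0.0
```

Emit:
arm_command:
  motion:
    - [0, 0, 0, 8, 0]
    - [0, 0, 0, 16, 0]
    - [0, 0, 0, 21, 0]
    - [0, 0, 0, 21, 0]
    - [0, 0, 0, 21, 0]

```text
time: 3.07
position: [0.5703, -0.082, 0.095]
tool_rot: [-0.313, 3.125, 0.0]
ft_force: [0.0, 0.6, 0.8]
grip_width: 0.012
grip_force: 0.0
```

```bash
cat >> h.py <<'E'
def tcp():
    s=get_state(); a=np.radians(11.43); R=np.array([[np.cos(a),np.sin(a)],[-np.sin(a),np.cos(a)]])
    print(round(s['time'],2),'tcp',(R@(s['position'][:2]-[.5475,.0236])*1000).round(1),s['position'][2].round(4),'F',(R@s['ft_force'][:2]).round(1),s['ft_force'][2].round(1))
E
python3 -c "from h import *;tcp()"
```

```text
3.07 tcp [   1.4 -108. ] 0.095 F [0.2 0.6] 0.8
```

Emit:
arm_command:
  motion:
    - [0, 0, 4, 0, 0]
    - [0, 0, 8, 0, 0]
    - [0, 0, 12, 0, 0]
    - [0, 0, 16, 0, 0]
    - [0, 0, 20, 0, 0]

```text
time: 3.48
position: [0.566, -0.0616, 0.0947]
tool_rot: [-0.314, 3.125, 0.0]
ft_force: [-0.2, -0.6, -0.2]
grip_width: 0.008
grip_force: 0.0
```

```bash
python3 -c "from h import *;tcp()"
```

```text
3.48 tcp [  1.3 -87.2] 0.0947 F [-0.3 -0.5] -0.2
```

Emit:
arm_command:
  motion:
    - [0, 0, 2, 0, 0]
    - [0, 0, 4, 0, 0]
    - [0, 0, 6, 0, 0]
    - [0, 0, 8, 0, 0]
    - [0, 0, 8, 0, 0]

```text
time: 3.9
position: [0.5644, -0.0541, 0.0944]
tool_rot: [-0.313, 3.126, 0.0]
ft_force: [-0.1, 0.9, -0.8]
grip_width: 0.007
grip_force: 0.0
```

```bash
python3 -c "from h import *;tcp()"
```

```text
3.9 tcp [  1.1 -79.5] 0.0944 F [0.1 0.9] -0.8
```

```bash
cat >> h.py <<'E'
def con(q):
    a=np.radians(11.43); c=np.array([.5475,.0236]); ex=np.array([np.cos(a),np.sin(a)]); ey=np.array([-ex[1],ex[0]])
    return np.c_[(q[...,:2]-c)@ex,(q[...,:2]-c)@ey,q[...,2]]*1000
def lever(f):
    im,d,p=snap('wrist',f); im=im.astype(int); R,G,B=im[...,0],im[...,1],im[...,2]
    q=con(p[(R>G+60)&(d>0)]); q=q[(q[:,2]>97)&(q[:,2]<106)&(abs(q[:,0])<50)&(abs(q[:,1])<100)]
    t=con(p[(G>R+50)&(G>B+30)&(d>0)]); t=t[(t[:,2]<76)&(t[:,1]<40)]
    y=(np.percentile(q[:,1],2)+np.percentile(q[:,1],98))/2; ty=np.median(t[:,1])
    print('bar',len(q),y.round(1),'tick',len(t),ty.round(1),'travel',(y-ty+60).round(1))
E
python3 -c "from h import *;tcp();lever('w2')"
```

```text
3.9 tcp [  1.1 -79.5] 0.0944 F [0.1 0.9] -0.8
bar 1344 -71.8 tick 193 -13.1 travel 1.3
```

View pics/w2.png

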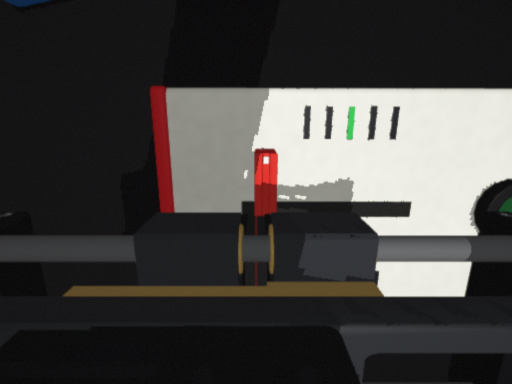

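The bar is at column 265, and the fingers are at columns 242-272 just in front of it. The lever hasn't moved, so I'll check the geometry around the fingertips.

```bash
python3 - <<'E'
from h import *
z=np.load('pics/w2.npz'); T=z['T'];K=z['K'];s=get_state();tcp()
def pr(w):
    c=np.linalg.inv(T)@np.r_[w,1]; u=K@c[:3]; return (u[:2]/u[2]).round(0),c[2].round(3)
P=s['position']
for dz in(-.014,0,.03,.06,.1): print(dz,pr(P+[0,0,dz]))
p=cloud(z['d'],z['K'],z['T'])
for v in (190,205,213,220,240,270,285):
    print(v,[ (u,*con(p[v,u][None])[0].round(0).astype(int)) for u in(243,250,256,262,270)])
im=cv2.imread('pics/w2.png')[130:300,190:340]; cv2.imwrite('pics/w2c.png',cv2.convertScaleAbs(cv2.resize(im,None,fx=4,fy=3.5,interpolation=cv2.INTER_CUBIC),alpha=2))
E
```

```text
3.95 tcp [  1.1 -79.7] 0.0945 F [0.5 1. ] 0.2
-0.014 (array([253., 217.]), np.float64(0.197))
0 (array([253., 224.]), np.float64(0.183))
0.03 (array([252., 244.]), np.float64(0.154))
0.06 (array([251., 273.]), np.float64(0.125))
0.1 (array([249., 342.]), np.float64(0.086))
190 [(243, np.int64(-16), np.int64(-87), np.int64(70)), (250, np.int64(-16), np.int64(-82), np.int64(71)), (256, np.int64(-24), np.int64(-78), np.int64(102)), (262, np.int64(-24), np.int64(-74), np.int64(102)), (270, np.int64(-24), np.int64(-69), np.int64(103))]
205 [(243, np.int64(-4), np.int64(-87), np.int64(71)), (250, np.int64(-5), np.int64(-82), np.int64(71)), (256, np.int64(-15), np.int64(-78), np.int64(103)), (262, np.int64(-15), np.int64(-74), np.int64(103)), (270, np.int64(-14), np.int64(-69), np.int64(102))]
213 [(243, np.int64(-10), np.int64(-86), np.int64(104)), (250, np.int64(1), np.int64(-82), np.int64(72)), (256, np.int64(-9), np.int64(-78), np.int64(101)), (262, np.int64(-9), np.int64(-74), np.int64(103)), (270, np.int64(-9), np.int64(-69), np.int64(101))]
220 [(243, np.int64(-10), np.int64(-85), np
[... 300 characters left out ...]
int64(-79), np.int64(190)), (256, np.int64(-31), np.int64(-78), np.int64(190)), (262, np.int64(-31), np.int64(-76), np.int64(190)), (270, np.int64(-33), np.int64(-74), np.int64(194))]
270 [(243, np.int64(-8), np.int64(-83), np.int64(167)), (250, np.int64(0), np.int64(-80), np.int64(154)), (256, np.int64(3), np.int64(-78), np.int64(148)), (262, np.int64(1), np.int64(-75), np.int64(153)), (270, np.int64(-23), np.int64(-74), np.int64(193))]
285 [(243, np.int64(-3), np.int64(-83), np.int64(169)), (250, np.int64(8), np.int64(-80), np.int64(153)), (256, np.int64(10), np.int64(-78), np.int64(151)), (262, np.int64(8), np.int64(-75), np.int64(153)), (270, np.int64(-22), np.int64(-74), np.int64(199))]
```

View pics/w2c.png

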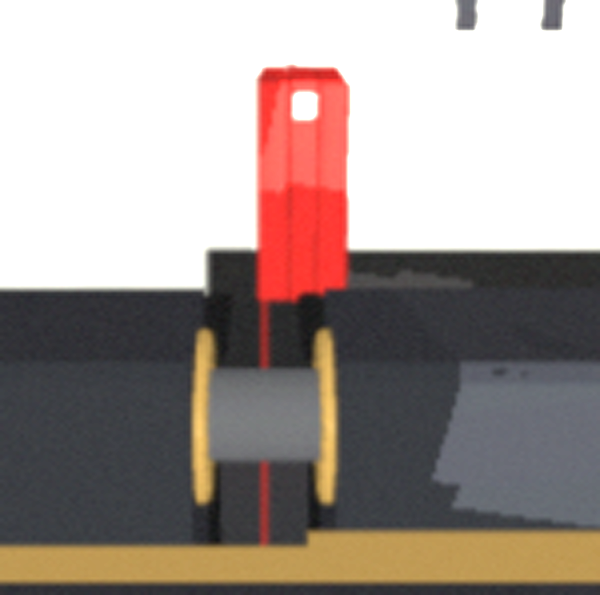

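The fingers appear to hover above the bar: no force is felt, and the bar is visible beneath them. A side look from the scene camera should settle it.

```bash
python3 - <<'E'
from h import *
im,d,p=snap('scene','s2')
s=get_state(); z=np.load('pics/s2.npz'); T=z['T'];K=z['K']
for dz in(-.014,0,.03):
    c=np.linalg.inv(T)@np.r_[s['position']+[0,0,dz],1]; u=K@c[:3]; print(dz,(u[:2]/u[2]).round(1))
c=cv2.imread('pics/s2.png')[130:260,170:320]; cv2.imwrite('pics/s2c.png',cv2.convertScaleAbs(cv2.resize(c,None,fx=4.5,fy=4.5,interpolation=cv2.INTER_CUBIC),alpha=1.5))
E
```

```text
-0.014 [235.4 206.9]
0 [235.2 203.3]
0.03 [234.8 195.5]
```

View pics/s2c.png

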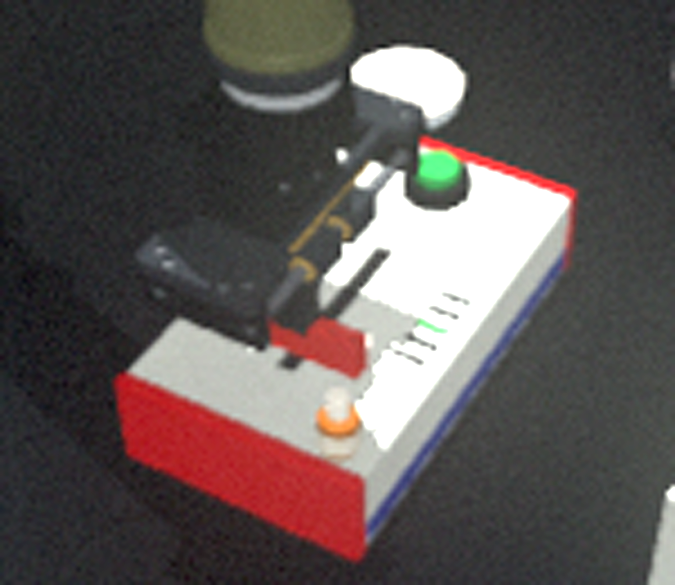

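The side view confirms it: the fingertips (crop (300,325)) end at the top of the bar, so the closed tips sit higher than stated. I'll back off, go lower and check the force.

Emit:
arm_command:
  motion:
    - [0, 0, -10, 0, 0]
    - [0, 0, -20, 0, 0]
    - [0, 0, -30, 0, 0]
    - [0, 0, -30, 5, 0]
    - [0, 0, -30, 9, 0]

```text
time: 4.42
position: [0.5704, -0.0857, 0.0851]
tool_rot: [-0.308, 3.126, -0.001]
ft_force: [0.6, 0.2, -0.0]
grip_width: 0.007
grip_force: 0.0
```

Emit:
arm_command:
  motion:
    - [0, 0, 0, 2, 0]
    - [0, 0, 0, 4, 0]
    - [0, 0, 0, 6, 0]
    - [0, 0, 0, 6, 0]
    - [0, 0, 0, 6, 0]

```text
time: 4.83
position: [0.5703, -0.0835, 0.0793]
tool_rot: [0.314, -3.126, -0.0]
ft_force: [-0.2, 0.0, -0.6]
grip_width: 0.004
grip_force: 0.0
```

```bash
python3 -c "from h import *;tcp()"
```

```text
4.83 tcp [   1.1 -109.5] 0.0793 F [-0.2  0. ] -0.6
```

Emit:
arm_command:
  motion:
    - [0, 0, 0, 2, 0]
    - [0, 0, 0, 4, 0]
    - [0, 0, 4, 4, 0]
    - [0, 0, 8, 4, 0]
    - [0, 0, 12, 4, 0]

```text
time: 5.25
position: [0.5679, -0.0716, 0.0755]
tool_rot: [-0.313, 3.126, 0.0]
ft_force: [0.2, 0.7, 0.1]
grip_width: 0.007
grip_force: 0.0
```

```bash
python3 -c "from h import *;tcp()"
```

```text
5.25 tcp [  1.1 -97.3] 0.0755 F [0.4 0.7] 0.1
```

Emit:
arm_command:
  motion:
    - [0, 0, 3, 0, 0]
    - [0, 0, 6, 0, 0]
    - [0, 0, 9, 0, 0]
    - [0, 0, 12, 0, 0]
    - [0, 0, 12, 0, 0]

```text
time: 5.67
position: [0.5656, -0.0596, 0.0755]
tool_rot: [-0.314, 3.126, 0.001]
ft_force: [0.1, -0.1, 0.1]
grip_width: 0.007
grip_force: 0.0
```

```bash
python3 -c "from h import *;tcp();lever('w3');tcp()"
```

```text
5.67 tcp [  1.2 -85.1] 0.0755 F [ 0.1 -0.1] 0.1
bar 1415 -67.5 tick 237 -13.0 travel 5.5
5.72 tcp [  1.2 -85.5] 0.0755 F [ 0.2 -0.8] 0.5
```

Emit:
arm_command:
  motion:
    - [0, 0, 3, 0, 0]
    - [0, 0, 6, 0, 0]
    - [0, 0, 9, 0, 0]
    - [0, 0, 12, 0, 0]
    - [0, 0, 14, 0, 0]

```text
time: 6.13
position: [0.5632, -0.0485, 0.0756]
tool_rot: [-0.311, 3.125, -0.004]
ft_force: [1.1, -3.9, -0.6]
grip_width: 0.003
grip_force: 2.2
```

Emit:
arm_command:
  motion:
    - [0, 0, 1, 0, 0]
    - [0, 0, 2, 0, 0]
    - [0, 0, 2, 0, 0]

```text
time: 6.38
position: [0.5623, -0.0441, 0.0755]
tool_rot: [0.313, -3.126, -0.001]
ft_force: [-0.1, -0.0, 1.0]
grip_width: 0.004
grip_force: 0.5
```

Emit:
arm_command:
  motion:
    - [0, 0, 1, 0, 0]
    - [0, 0, 2, 0, 0]
    - [0, 0, 2, 0, 0]

```text
time: 6.63
position: [0.5618, -0.0415, 0.0753]
tool_rot: [0.314, -3.126, -0.002]
ft_force: [-0.0, -1.3, 1.0]
grip_width: 0.005
grip_force: 0.0
```

```bash
python3 -c "from h import *;tcp();lever('w4');tcp()"
```

```text
6.63 tcp [  1.1 -66.7] 0.0753 F [-0.3 -1.3] 1.0
bar 1429 -46.6 tick 238 -13.0 travel 26.4
6.68 tcp [  1.1 -66.8] 0.0753 F [0.2 0.1] 0.2
```

First click: the force peaked at about 4 N and then dropped, and the bar snapped ahead of the finger. On to the second.

Emit:
arm_command:
  motion:
    - [0, 0, 2, 0, 0]
    - [0, 0, 4, 0, 0]
    - [0, 0, 6, 0, 0]
    - [0, 0, 7, 0, 0]
    - [0, 0, 7, 0, 0]

```text
time: 7.1
position: [0.5606, -0.0358, 0.0754]
tool_rot: [-0.313, 3.126, -0.0]
ft_force: [-0.2, -0.6, -0.2]
grip_width: 0.006
grip_force: 0.2
```

Emit:
arm_command:
  motion:
    - [0, 0, 1, 0, 0]
    - [0, 0, 2, 0, 0]
    - [0, 0, 2, 0, 0]

```text
time: 7.35
position: [0.5605, -0.0355, 0.0755]
tool_rot: [-0.311, 3.125, -0.003]
ft_force: [2.3, -4.6, -2.8]
grip_width: 0.006
grip_force: 2.4
```

Emit:
arm_command:
  motion:
    - [0, 0, 1, 0, 0]
    - [0, 0, 2, 0, 0]
    - [0, 0, 2, 0, 0]

```text
time: 7.6
position: [0.56, -0.0327, 0.0755]
tool_rot: [-0.311, 3.126, -0.001]
ft_force: [1.3, -3.1, -1.1]
grip_width: 0.005
grip_force: 1.7
```

```bash
python3 -c "from h import *;tcp();lever('w5');tcp()"
```

```text
7.6 tcp [  1.1 -57.6] 0.0755 F [ 0.7 -3.3] -1.1
bar 1400 -40.1 tick 244 -13.1 travel 33.0
7.65 tcp [  1.1 -57.3] 0.0755 F [ 0.6 -3.8] -1.6
```

Emit:
arm_command:
  motion:
    - [0, 0, 1, 0, 0]
    - [0, 0, 1, 0, 0]
    - [0, 0, 1, 0, 0]

```text
time: 7.9
position: [0.5595, -0.0301, 0.0754]
tool_rot: [0.314, -3.126, -0.002]
ft_force: [0.0, -1.7, -0.3]
grip_width: 0.009
grip_force: 0.6
```

Emit:
arm_command:
  motion:
    - [0, 0, 1, 0, 0]
    - [0, 0, 1, 0, 0]
    - [0, 0, 1, 0, 0]

```text
time: 8.15
position: [0.5593, -0.0292, 0.0755]
tool_rot: [0.314, -3.126, -0.002]
ft_force: [-0.1, -0.2, -0.6]
grip_width: 0.006
grip_force: 0.0
```

```bash
python3 -c "from h import *;tcp();lever('w6');tcp()"
```

```text
8.15 tcp [  1.1 -54. ] 0.0755 F [-0.1 -0.2] -0.6
bar 1408 -36.4 tick 242 -13.0 travel 36.5
8.2 tcp [  1.1 -54.1] 0.0755 F [ 0.2 -0.3] 0.7
```

Emit:
arm_command:
  motion:
    - [0, 0, 1, 0, 0]
    - [0, 0, 1, 0, 0]
    - [0, 0, 1, 0, 0]

```text
time: 8.45
position: [0.5592, -0.0287, 0.0755]
tool_rot: [-0.313, 3.126, 0.001]
ft_force: [0.3, -0.3, -0.7]
grip_width: 0.004
grip_force: 0.0
```

```bash
python3 -c "from h import *;tcp();lever('w7');tcp()"
```

```text
8.45 tcp [  1.1 -53.6] 0.0755 F [ 0.2 -0.4] -0.7
bar 1411 -36.0 tick 246 -13.0 travel 37.1
8.5 tcp [  1.1 -53.6] 0.0755 F [-0.5 -0.2] -0.4
```

Emit:
arm_command:
  motion:
    - [0, 0, 1, 0, 0]
    - [0, 0, 2, 0, 0]
    - [0, 0, 2, 0, 0]

```text
time: 8.75
position: [0.5588, -0.0267, 0.0755]
tool_rot: [0.313, -3.126, -0.001]
ft_force: [-0.4, 0.3, 0.3]
grip_width: 0.007
grip_force: 0.0
```

Emit:
arm_command:
  motion:
    - [0, 0, 0, 0, 0]
    - [0, 0, 0, 0, 0]
    - [0, 0, 0, 0, 0]
    - [0, 0, 0, 0, 0]
    - [0, 0, 0, 0, 0]

```text
time: 9.17
position: [0.5589, -0.0271, 0.0755]
tool_rot: [-0.313, 3.126, 0.0]
ft_force: [-0.5, -0.8, 0.2]
grip_width: 0.005
grip_force: 0.0
```

```bash
python3 -c "from h import *;tcp();lever('w8');tcp()"
```

```text
9.17 tcp [  1.1 -51.9] 0.0755 F [-0.7 -0.6] 0.2
bar 1427 -28.3 tick 242 -13.1 travel 44.7
9.22 tcp [  1.1 -52. ] 0.0755 F [ 0.4 -0.1] -0.4
```

Second click: the lever rests at 44.7 mm, so the camera scale agrees with the clicks. On to the third; the crest should come at TCP y of about -38.

Emit:
arm_command:
  motion:
    - [0, 0, 3, 0, 0]
    - [0, 0, 6, 0, 0]
    - [0, 0, 8, 0, 0]
    - [0, 0, 10, 0, 0]
    - [0, 0, 10, 0, 0]

```text
time: 9.63
position: [0.5571, -0.0182, 0.0755]
tool_rot: [-0.312, 3.126, -0.002]
ft_force: [-0.1, -2.8, -0.5]
grip_width: 0.003
grip_force: 1.5
```

Emit:
arm_command:
  motion:
    - [0, 0, 1, 0, 0]
    - [0, 0, 2, 0, 0]
    - [0, 0, 2, 0, 0]

```text
time: 9.88
position: [0.5563, -0.0145, 0.0754]
tool_rot: [0.313, -3.126, -0.002]
ft_force: [-0.8, -0.1, -0.1]
grip_width: 0.003
grip_force: 0.4
```

```bash
python3 -c "from h import *;tcp();lever('w9');tcp()"
```

```text
9.88 tcp [  1.1 -39.1] 0.0754 F [-0.8  0. ] -0.1
bar 1413 -21.6 tick 242 -13.0 travel 51.4
9.93 tcp [  1.1 -38.9] 0.0754 F [-0.7 -0.4] 0.8
```

Just before the crest, so another 2 mm and then wait.

Emit:
arm_command:
  motion:
    - [0, 0, 1, 0, 0]
    - [0, 0, 2, 0, 0]
    - [0, 0, 2, 0, 0]
    - [0, 0, 2, 0, 0]
    - [0, 0, 2, 0, 0]

```text
time: 10.35
position: [0.5561, -0.0129, 0.0755]
tool_rot: [-0.313, 3.126, 0.001]
ft_force: [0.3, -0.3, 0.0]
grip_width: 0.008
grip_force: 0.0
```

```bash
python3 -c "from h import *;tcp();lever('w10');tcp()"
```

```text
10.35 tcp [  1.2 -37.5] 0.0755 F [ 0.3 -0.3] 0.0
bar 1435 -13.3 tick 246 -13.1 travel 59.7
10.4 tcp [  1.1 -37.6] 0.0755 F [-0.3  0.1] -0.1
```

The lever rests at 59.7 mm, aligned with the green tick. I'll retract, lift and go over to the button.

Emit:
arm_command:
  motion:
    - [0, 0, -6, 0, 0]
    - [0, 0, -12, 0, 0]
    - [0, 0, -12, -25, 0]
    - [0, 0, -12, -50, 0]
    - [0, 0, -12, -70, 0]

```text
time: 10.82
position: [0.5588, -0.0264, 0.1469]
tool_rot: [-0.31, 3.126, -0.001]
ft_force: [0.5, -0.1, -0.6]
grip_width: 0.008
grip_force: 0.0
```

Emit:
arm_command:
  motion:
    - [0, 0, 35, 0, 0]
    - [0, 0, 70, 0, 0]
    - [0, 0, 105, 0, 0]
    - [0, 0, 140, 0, 0]
    - [0, 0, 154, 0, 0]

```text
time: 11.23
position: [0.5267, 0.1311, 0.1455]
tool_rot: [0.321, -3.125, -0.004]
ft_force: [0.2, 0.4, -0.2]
grip_width: 0.004
grip_force: 0.0
```

Emit:
arm_command:
  motion:
    - [0, 0, 0, 0, 0]
    - [0, 0, 0, 0, 0]
    - [0, 0, 0, 0, 0]

```text
time: 11.48
position: [0.5285, 0.1237, 0.1455]
tool_rot: [-0.309, 3.126, -0.002]
ft_force: [0.4, -0.9, 0.3]
grip_width: 0.004
grip_force: 0.0
```

```bash
python3 - <<'E'
from h import *
tcp(); im,d,p=snap('wrist','w11'); im=im.astype(int); R,G,B=im[...,0],im[...,1],im[...,2]
q=con(p[(G>R+50)&(G>B+30)&(d>0)]); q=q[(q[:,2]>80)]; print(len(q),q.mean(0),np.percentile(q,[2,98],axis=0))
E
```

```text
11.48 tcp [  1.2 101.9] 0.1455 F [ 0.2 -1. ] 0.3
995 [ -2.56424568 107.09746539  92.43267698] [[-15.90560866  93.50609536  90.24047738]
 [ 11.46048711 120.63840536  93.67545015]]
```

Emit:
arm_command:
  motion:
    - [0, 3, 4, 15, 0]
    - [0, 3, 4, 30, 0]
    - [0, 3, 4, 45, 0]
    - [0, 3, 4, 52, 0]
    - [0, 3, 4, 52, 0]

```text
time: 11.95
position: [0.5233, 0.1272, 0.0918]
tool_rot: [0.309, -3.123, 0.002]
ft_force: [0.0, 0.3, -0.0]
grip_width: 0.003
grip_force: 0.0
```

Emit:
arm_command:
  motion:
    - [0, 0, 0, 3, 0]
    - [0, 0, 0, 6, 0]
    - [0, 0, 0, 9, 0]
    - [0, 0, 0, 12, 0]
    - [0, 0, 0, 12, 0]

```text
time: 12.37
position: [0.5248, 0.1291, 0.0817]
tool_rot: [-0.313, 3.125, 0.0]
ft_force: [0.7, 0.4, 2.3]
grip_width: 0.005
grip_force: 1.1
```

Emit:
arm_command:
  motion:
    - [0, 0, 0, 2, 0]
    - [0, 0, 0, 4, 0]
    - [0, 0, 0, 4, 0]

```text
time: 12.62
position: [0.5248, 0.1291, 0.0778]
tool_rot: [-0.312, 3.125, 0.0]
ft_force: [0.4, -0.6, 4.6]
grip_width: 0.003
grip_force: 2.3
```

Emit:
arm_command:
  motion:
    - [0, 0, 0, 2, 0]
    - [0, 0, 0, 4, 0]
    - [0, 0, 0, 4, 0]
    - [0, 0, 0, 4, 0]

```text
time: 12.95
position: [0.5249, 0.1292, 0.077]
tool_rot: [-0.312, 3.125, 0.002]
ft_force: [-7.4, -1.0, 23.1]
grip_width: 0.003
grip_force: 11.5
```

The button has bottomed out at 23 N. Now I'll release it and lift clear.

Emit:
arm_command:
  motion:
    - [0, 0, 0, -15, 0]
    - [0, 0, 0, -35, 0]
    - [0, 0, 0, -60, 0]
    - [0, 0, 0, -90, 0]
    - [0, 0, 0, -110, 0]

```text
time: 13.37
position: [0.5245, 0.1294, 0.1855]
tool_rot: [-0.313, 3.125, 0.001]
ft_force: [0.6, 0.4, -0.1]
grip_width: 0.004
grip_force: 0.0
```

Emit:
arm_command:
  motion:
    - [0, 0, -20, 0, 0]
    - [0, 0, -40, 0, 0]
    - [0, 0, -60, 0, 0]
    - [0, 0, -60, 0, 0]
    - [0, 0, -60, 0, 0]

```text
time: 13.78
position: [0.5358, 0.0694, 0.1831]
tool_rot: [0.309, -3.126, -0.0]
ft_force: [-0.6, 0.1, -0.1]
grip_width: 0.003
grip_force: 0.0
```

```bash
python3 - <<'E'
from h import *
tcp(); lever('w12'); z=np.load('pics/w12.npz'); im=z['im'].astype(int); p=cloud(z['d'],z['K'],z['T']); R,G,B=im[...,0],im[...,1],im[...,2]
q=con(p[(G>R+50)&(G>B+30)&(z['d']>0)]); q=q[q[:,2]>80]; print('btn',len(q),q.mean(0))
snap('top','t2')
E
```

```text
13.78 tcp [-2.4 47.3] 0.1831 F [-0.6  0.2] -0.1
bar 1003 -12.6 tick 62 -13.0 travel 60.4
btn 773 [ -2.29347305 106.73071483  91.94326947]
```

View pics/w12.png

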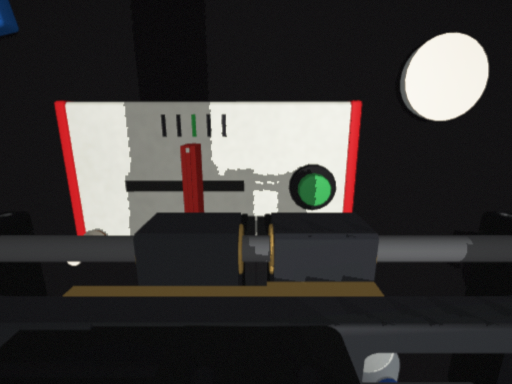

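The bar at (192,180) lines up with the green tick at (194,125), with lever travel at 60.4 mm. The button at (314,189) is back up, and the arm is clear of everything.

```bash
python3 -c "from bench import *;print(close_job())"
```

```text
the job is handed in; nothing more can be done
None
```

I handed the job in with the lever resting in the third click (about 60 mm by camera), the start button pressed right down and back up, and the arm clear; the judge's verdict was not shown.

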